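# Trace a shield seam with a near-field probe, then hover it over the chip

### The arm

A 6-joint arm with a two-finger parallel gripper is mounted at the origin on the work surface. World frame = base frame: x ahead of the robot, y to its left, z up, the work surface at z = 0. Lengths are in m, angles in rad, forces in N, time in s.
With the tool pointing down it reaches from about 0.35 to 0.775 m from the base axis. Payload 7.3 kg.
Tool frame: the origin (TCP) lies at the centre of the arm's flange, where the gripper is bolted on; the fingertips stand 178 mm ahead of it and the grasp point (between the pads) lies 159 mm ahead of it; z points along the fingers, y is the line along which they close (so a half turn about z gives the same grasp; the last joint's range is limited). The gripper opens to 92 mm and grips with 3 to 60 N. Pads are 19 mm wide; open, the fingers measure 130 mm over their backs; the gripper's body (75 mm by 190 mm) begins 47 mm behind the grasp point.
Start: joints at [-1.377, 0.342, 1.524, -0, 1.275, -0.146], TCP at [0.175, -0.495, 0.405] pointing down, gripper open.
Joint ranges: [-2.53, 2.53], [-0.77, 2.02], [0.04, 2.7], [-1, 4.14], [0.28, 2.66], [-3.11, 3.11]. Speed limits (rad/s): [2.57, 2.57, 3.14, 3.14, 3.14, 3.14].

### API

Orientations are given as [roll, pitch, yaw] about the fixed x, y, z axes, in that order (R = Rz(yaw) Ry(pitch) Rx(roll)).
In Python, from cell import telemetry, vision, ticket gives the robot as it stands.
- The arm moves only by the shell command python3 -m crank 'ROWS' [FORCE]. ROWS is JSON, a list of rows, each a list of 5 numbers: the gripper command: -1 is shut, 1 is fully open, values between are in proportion, then the shift along the tool's x, y, z in mm, then the turn about the tool's z in rad. In form: [[fingers, dx, dy, dz, roll], ...]. A call has 1 to 12 rows; each row is the pose to reach, as a shift and turn from the pose commanded when the call began, along the tool's axes at that moment; what a row does not reach only later rows make up. A row lasts 1/12 s, in which the tool goes at most 41.7 mm and 7.16 degrees, less where a joint would pass 70% of its speed; a pose out of reach is approached as far as the arm can. A call with a gripper value outside its range is refused whole. The fingers move at their own pace and stop on an object; FORCE is the grip in N (left out, the last holds). Time passes only in rows, so rows that repeat a pose let the fingers close. It gives the time, the measured TCP pose, the force, the opening and the grip force at its end, in the units of the state.
- telemetry.observe(): the state, without advancing time (a new reading comes with each control period).
- vision.read_camera(name): name is "scene" or "top" or "wrist"; returns (picture, depth): 384x512x3 uint8, red, green, blue; 384x512 float32, m along the optical axis (not along the pixel's ray), 0 where there is no reading.
- vision.get_calibration(name): a dict with "camera_matrix" (3x3 intrinsics, pixels), "rvec" (rotation vector, rad) and "tvec" (3), from world to camera coordinates, as OpenCV has them. Camera axes: x right, y down, z forward; pixel columns grow to the right and rows downward; lengths in m; the calibration is good to about 2 mm. A picture is of the moment at which its call begins: read the wrist's pose just before it. get_calibration takes no time and is no camera call; for the wrist camera it gives the pose at the moment of the call.
- ticket.hand_in(): hands the job in; it is judged then, once.
The state is a dict: "time": time; "qpos": joint angles; "qvel": joint speeds; "joint_efforts": joint torques, N m; "tool_pos": TCP position; "tool_rot": TCP orientation; "contact_force": force on the tool from outside, world axes, zero at the start; "torque": the same for the moment, N m; "opening": finger opening in m; "grip_force": force on a finger pad.
Only numpy, scipy, OpenCV 4.12 (cv2) and the standard library are available. Lean on these libraries where they do the work, as an engineer would, in place of code of your own. Each camera call takes 0.05 s, during which the arm holds its last target. There are 200 camera calls.

### The job

Take the orange near-field probe out of its stand by its handle and, holding it upright, trace the whole straight seam on top of the metal shield cover from the red-dotted end to the other end, slowly (about 3 cm per second), with the tip about 8 mm above the seam. Then carry it over the rail and finish still holding it, upright and motionless, with the tip about 8 mm above the middle of the black chip on the blue module and the broad side of the copper loop along the chip's long side. The probe must not touch the cover, the rail or either module, the robot must not bump them, and the loose things around must stay where they are.

Things in the scene. Friction and masses are not known exactly. Their poses are not given: they have to be found in the camera images.
- probe_grip (a point): Centre of the orange handle of the near-field probe: loose, 115 mm long, about 90 g, upright in its stand, z up along it. Handle 30 mm wide (x), 18 mm thick (y: grip across these), 55 mm high. Below it a black collar 36 x 30 x 5 mm resting on the stand, a plug 18 x 18 x 10 mm in the stand's hole (2 mm play each side), a thin shaft and the copper loop
- probe_tip (a point): The probe's tip: middle of the lower edge of its flat copper loop (14 mm broad along x, 5 mm thick along y, 20 mm high), 87.5 mm straight below probe_grip; same axes. To leave the stand it must rise straight up by at least 60 mm
- probe: The whole probe; origin at probe_tip, same axes
- stand: Black probe stand, fixed, about 90 x 80 mm, 65 mm high, a bridge with a 22 mm square hole in its top; origin under its centre on the table, z up. The probe stands centred in it with the same yaw, its tip 10 mm above the table
- cover: Closed rectangular metal shield cover, fixed, 160 (x) x 90 (y) x 45 mm high; origin under its centre on the table. A straight black seam line runs along its x axis through the middle of its flat top; a red dot, 12 mm beside the line on the +y side, marks the end where tracing begins. It may stand at any yaw
- seam0 (a point): Point on the seam on top of the cover: the red-dot end of the seam (64 mm from the cover's centre, beside the red dot); x along the seam from the red-dot end to the plain end, z up. Points are 32 mm apart; height 46 mm above the table
- seam1 (a point): Point on the seam on top of the cover: a quarter of the way along the seam; x along the seam from the red-dot end to the plain end, z up. Points are 32 mm apart; height 46 mm above the table
- seam2 (a point): Point on the seam on top of the cover: the middle of the seam; x along the seam from the red-dot end to the plain end, z up. Points are 32 mm apart; height 46 mm above the table
- seam3 (a point): Point on the seam on top of the cover: three quarters of the way along the seam; x along the seam from the red-dot end to the plain end, z up. Points are 32 mm apart; height 46 mm above the table
- seam4 (a point): Point on the seam on top of the cover: the plain end of the seam (64 mm from the centre, without a dot); x along the seam from the red-dot end to the plain end, z up. Points are 32 mm apart; height 46 mm above the table
- rail: Linear rail between the cover and the modules, fixed: an aluminium bar 400 mm long along its x axis on two black blocks 30 x 40 mm; top of bar 90 mm above the table, a black carriage on it and a motor on the far block reach up to 107 mm. Origin under its middle on the table
- blue: Blue module, the target: a blue circuit board on a black base, 60 (x) x 44 (y) mm, black chip in its middle; fixed; origin under its centre on the table. It and the green one may change places
- blue_chip (a point): Centre of the top face of the black chip on the blue module, 18 mm above the table; chip 28 mm long along x, 16 mm wide along y; z up. Gold pins either side stay lower than the chip's top
- green: Green module, same shape as the blue one, not to be used; fixed; origin under its centre on the table
- bearing: Loose bystander: steel bearing ring, 28 mm across, 10 mm high; origin under its centre
- gear: Loose bystander: black gear, 46 mm across, 20 mm high; origin under its centre
- idler: Loose bystander: aluminium idler wheel lying flat, 40 mm across, 20 mm high; origin under its centre
- pulley: Loose bystander: brass pulley, 32 mm across, 24 mm high; origin under its centre
- hub: Loose bystander: grey slab-shaped hub, 100 x 30 x 12 mm; origin under its centre
- jar: Loose bystander: paint jar with yellow cap, 56 mm across, 60 mm high; origin under its centre
- driver: Loose bystander: red-handled screwdriver lying flat, 160 mm long; origin on the table under it
Things that resemble listed ones, but are neither listed nor needed, are in the scene too. Several things look just like the cover: the one meant starts farthest from the robot's base. Of the things that look like the probe, the larger one is meant.

How it is judged:
On the way, in this order (a step that is already met when the one before it is completed fails the run):
1. the probe is lifted out of its stand in the gripper (contact force between the fingers and probe above 1 N and height (world z) of probe_tip above 0.075 m), for 0.1 s.
2. the held probe's tip passes the red-dot end of the seam slowly (under 0.08 m/s), upright within 0.2 rad, within 8 mm along and 7 mm across, 0 to 16 mm above it (z of probe_tip in the frame of seam0 between 0 and 0.016 m and x of probe_tip in the frame of seam0 between -0.008 and 0.008 m and y of probe_tip in the frame of seam0 between -0.007 and 0.007 m and contact force between the fingers and probe above 1 N and linear speed of probe below 0.08 m/s and angle between probe_tip's own z axis and vertical below 0.2 rad), for 0.1 s.
3. the held probe's tip passes a quarter of the way along the seam slowly (under 0.08 m/s), upright within 0.2 rad, within 8 mm along and 7 mm across, 0 to 16 mm above it (z of probe_tip in the frame of seam1 between 0 and 0.016 m and x of probe_tip in the frame of seam1 between -0.008 and 0.008 m and y of probe_tip in the frame of seam1 between -0.007 and 0.007 m and contact force between the fingers and probe above 1 N and linear speed of probe below 0.08 m/s and angle between probe_tip's own z axis and vertical below 0.2 rad), for 0.1 s.
4. the held probe's tip passes the middle of the seam slowly (under 0.08 m/s), upright within 0.2 rad, within 8 mm along and 7 mm across, 0 to 16 mm above it (z of probe_tip in the frame of seam2 between 0 and 0.016 m and x of probe_tip in the frame of seam2 between -0.008 and 0.008 m and y of probe_tip in the frame of seam2 between -0.007 and 0.007 m and contact force between the fingers and probe above 1 N and linear speed of probe below 0.08 m/s and angle between probe_tip's own z axis and vertical below 0.2 rad), for 0.1 s.
5. the held probe's tip passes three quarters of the way along the seam slowly (under 0.08 m/s), upright within 0.2 rad, within 8 mm along and 7 mm across, 0 to 16 mm above it (z of probe_tip in the frame of seam3 between 0 and 0.016 m and x of probe_tip in the frame of seam3 between -0.008 and 0.008 m and y of probe_tip in the frame of seam3 between -0.007 and 0.007 m and contact force between the fingers and probe above 1 N and linear speed of probe below 0.08 m/s and angle between probe_tip's own z axis and vertical below 0.2 rad), for 0.1 s.
6. the held probe's tip passes the plain end of the seam slowly (under 0.08 m/s), upright within 0.2 rad, within 8 mm along and 7 mm across, 0 to 16 mm above it (z of probe_tip in the frame of seam4 between 0 and 0.016 m and x of probe_tip in the frame of seam4 between -0.008 and 0.008 m and y of probe_tip in the frame of seam4 between -0.007 and 0.007 m and contact force between the fingers and probe above 1 N and linear speed of probe below 0.08 m/s and angle between probe_tip's own z axis and vertical below 0.2 rad), for 0.1 s.
7. the held probe is carried over the rail, tip above the bar's top (contact force between the fingers and probe above 1 N and y of probe_tip in the frame of rail between -0.04 and 0.04 m and x of probe_tip in the frame of rail between -0.2 and 0.2 m and z of probe_tip in the frame of rail above 0.09 m), for 0.02 s.
At the end, for the whole second after the job is handed in: For the last second the gripper holds the probe still (under 10 mm/s), tip 2-16 mm above the blue chip, within 7 mm of its centre along each side, within 0.14 rad of upright, loop within 0.17 rad of the chip's long side, touching no stand, cover, rail or module (z of probe_tip in the frame of blue_chip between 0.002 and 0.016 m and x of probe_tip in the frame of blue_chip between -0.007 and 0.007 m and y of probe_tip in the frame of blue_chip between -0.007 and 0.007 m and angle between probe_tip's own z axis and vertical below 0.14 rad and angle between the x axis of probe_tip and the x axis of blue_chip, either way round below 0.17 rad and linear speed of probe below 0.01 m/s and contact force between the fingers and probe above 1 N and contact force between probe and cover below 0.05 N and contact force between probe and rail below 0.05 N and contact force between probe and blue below 0.05 N and contact force between probe and green below 0.05 N and contact force between probe and stand below 0.05 N); the arm keeps its last pose, push and grip.
It fails at once if the probe touches the shield cover, the rail or a module (contact force between probe and cover above 0.3 N or contact force between probe and rail above 0.3 N or contact force between probe and blue above 0.3 N or contact force between probe and green above 0.3 N).
It fails at once if the arm or gripper bumps the fixed equipment (contact force between any of the arm, the fingers and cover above 2 N or contact force between any of the arm, the fingers and rail above 2 N or contact force between any of the arm, the fingers and blue above 2 N or contact force between any of the arm, the fingers and green above 2 N).
It fails at once if a loose bystander is pushed more than 15 mm (distance of any of bearing, gear, idler, pulley, hub, jar, driver from where it was at the start of the episode above 0.015 m).
It also fails if it takes over 58 s, if anything falls off the work surface, if the arm or the gripper's body presses on something with over 40 N, if the wrist force passes 120 N, or if a joint passes its speed limit or range.

## Working session

There is one attempt and no reset: what is moved stays moved. The work goes in short steps, Python scripts to look and compute and a shell command to move; the robot and the scene stay as the last step left them, time stands still between calls to the robot, and variables do not carry over. Pictures are saved under pics/ and viewed, at most 13 in all, crops included, and the job is handed in when it is done.

```bash
mkdir -p pics
cat > h.py <<'E'
import numpy as np, cv2
from cell import telemetry, vision, ticket
from scipy.spatial.transform import Rotation as Ro
def cal(n):
    c=vision.get_calibration(n);K=np.array(c["camera_matrix"]);R=cv2.Rodrigues(np.array(c["rvec"],float))[0];t=np.array(c["tvec"],float).ravel();return K,R,t
def cast(c,px,z):
    K,R,t=c;px=np.atleast_2d(np.array(px,float));d=(np.linalg.inv(K)@np.c_[px,np.ones(len(px))].T).T@R;o=-R.T@t
    return o+d*((z-o[2])/d[:,2])[:,None]
def cloud(c,D):
    K,R,t=c;v,u=np.mgrid[:D.shape[0],:D.shape[1]];p=np.stack([(u-K[0,2])/K[0,0]*D,(v-K[1,2])/K[1,1]*D,D],-1)
    return (p-t)@R
def proj(c,P):
    K,R,t=c;q=(np.atleast_2d(P)@R.T+t)@K.T;return q[:,:2]/q[:,2:]
E
python3 - <<'E'
from h import *
for n in("scene","top"):
    c=cal(n);I,D=vision.read_camera(n);np.savez(n,I=I,D=D);cv2.imwrite(f"pics/{n}.png",cv2.resize(I[:,:,::-1],(800,600),interpolation=cv2.INTER_CUBIC))
    K,R,t=c;print(n,-R.T@t,K[0,0],R[2])
print(telemetry.observe())
E
```

```text
scene [1.21187137 0.72088119 0.7352541 ] 457.82050960098786 [-0.59166973 -0.60443767 -0.53346231]
top [ 0.36235573 -0.02704147  1.12536065] 372.5390833163023 [ 0.1308348   0.01280643 -0.99132147]
{'time': 0.1, 'qpos': array([-1.37703947e+00,  3.42650230e-01,  1.52490495e+00, -2.59403410e-05,
        1.27539001e+00, -1.46007805e-01]), 'qvel': array([ 0.00178806, -0.00135732, -0.00293021,  0.00062512, -0.00021544,
       -0.0005694 ]), 'joint_efforts': array([ 2.36469292e-03, -4.32005703e+01, -2.44693100e+01,  7.19768484e-02,
        5.27594984e-02, -3.11957137e-05]), 'tool_pos': array([ 0.17495569, -0.49486856,  0.40412153]), 'tool_rot': array([-3.14025090e+00, -1.72237185e-04,  3.39772117e-01]), 'contact_force': array([-0.04614041, -0.25500517,  0.42322072]), 'torque': array([-0.02413148,  0.01483312, -0.00029625]), 'grip_force': 0.0, 'opening': 0.09182467744242301}
```

View pics/top.png

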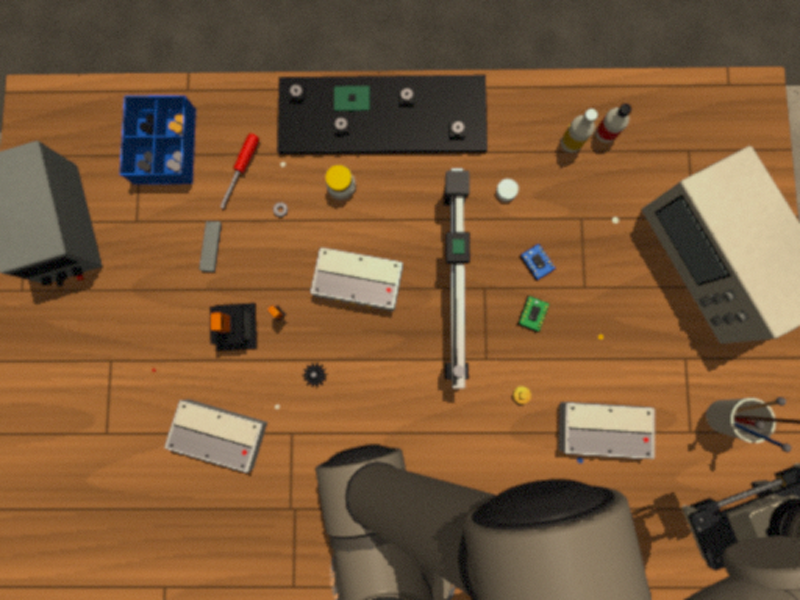

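View pics/scene.png

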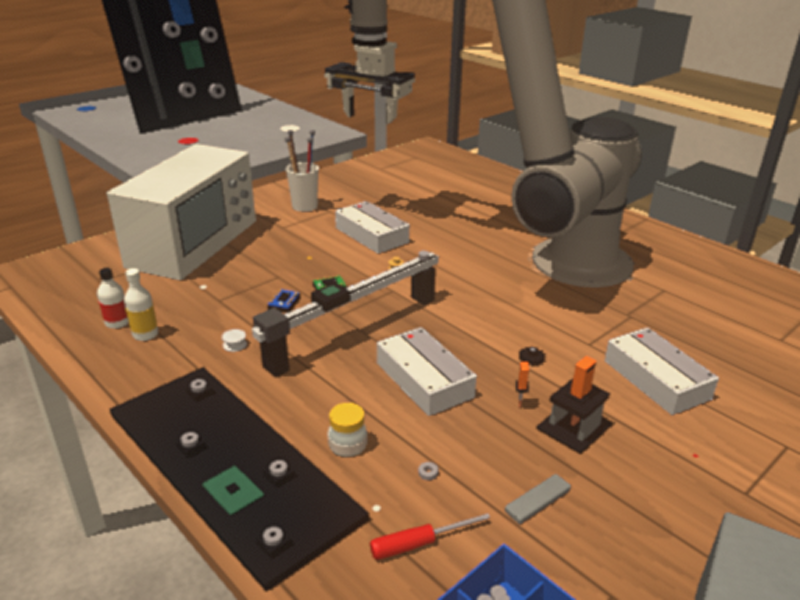

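The top view (800x600 scale) shows the target cover at (357,278), with its red dot at (389,290). The probe is at (222,322) in its stand (233,327), and the small decoy is beside it at (277,313). The rail runs down x≈458, the blue module is at (537,262), green at (534,313).

```bash
cat > m.py <<'E'
from h import *
c=cal("top");f=np.load("top.npz");I,D=f["I"],f["D"];P=cloud(c,D);hsv=cv2.cvtColor(I,cv2.COLOR_RGB2HSV);H,S,V=[hsv[...,i].astype(int) for i in range(3)]
s=512/800
def box(x0,y0,x1,y1):
    m=np.zeros(I.shape[:2],bool);m[int(y0*s):int(y1*s),int(x0*s):int(x1*s)]=1;return m
def rect(m,z,name):
    n,l,st,_=cv2.connectedComponentsWithStats(m.astype(np.uint8));k=1+np.argmax(st[1:,4]);v,u=np.nonzero(l==k)
    W=cast(c,np.c_[u,v],z)[:,:2];r=cv2.minAreaRect((W*1000).astype(np.float32));e=cv2.boxPoints(r)
    a,b=e[1]-e[0],e[2]-e[1];L=a if np.linalg.norm(a)>np.linalg.norm(b) else b
    print(name,"n",st[k,4],"mean",W.mean(0).round(4),"rect",np.round(r[0],1),np.round(r[1],1),"long yaw",round(np.arctan2(L[1],L[0]),3));return l==k
z=P[...,2]; ok=D>0
def hz(b):
    m=b&ok; return np.percentile(z[m],[1,50,90,99]).round(3)
bc=box(300,235,415,320);rect(bc&(z>.03),.046,"cover");print(hz(bc))
red=bc&(S>150)&((H<6)|(H>174))&(V>100);v,u=np.nonzero(red&(z>.03));print("red",len(u),cast(c,[[u.mean(),v.mean()]],.046))
bl=bc&(V<90)&(z>.03);v,u=np.nonzero(bl);print("dark",len(u))
org=(H>3)&(H<20)&(S>190)&(V>120)
bp=box(195,290,262,360);print(hz(bp));rect(bp&(z>.045),.065,"stand+");rect(bp&org&(z>.10),.125,"handle");rect(bp&(z>.112),.125,"handle_z")
bb=box(510,235,565,285);rect(bb&(H>100)&(H<130)&(S>120),.014,"blue");print(hz(bb));rect(bb&(z>.008),.014,"bluez")
br=box(435,160,480,400);rect(br&(z>.075),.09,"rail");print(hz(br))
for n,b in dict(decoy=(262,298,292,330),jar=(320,155,365,210),gear=(298,355,332,392),idler=(490,170,525,210),pulley=(508,380,536,410),hub=(195,215,225,278),bearing=(268,198,292,220),green=(510,290,560,335)).items():
    m=box(*b)&(z>.006)&ok
    if m.any(): print(n,np.median(P[m],0).round(3),z[m].max().round(3))
J=I[int(225*s):int(350*s),int(190*s):int(420*s)];cv2.imwrite("pics/c1.png",cv2.resize(J[:,:,::-1],None,fx=5,fy=5,interpolation=cv2.INTER_CUBIC))
E
python3 m.py
```

```text
cover n 1675 mean [0.5402 0.0653] rect [540.7  67.1] [163.7  91.4] long yaw 1.378
[-0.003  0.004  0.049  0.051]
red 3 [[0.51716582 0.00520946 0.046     ]]
dark 1
[-0.003  0.004  0.07   0.127]
stand+ n 556 mean [0.453  0.3013] rect [453.  300.8] [71.  63.4] long yaw 0.038
handle n 78 mean [0.4534 0.3016] rect [452.7 301.5] [30.3 16.3] long yaw 0.036
handle_z n 92 mean [0.4527 0.3004] rect [451.5 300.1] [32.9 19. ] long yaw 0.035
blue n 137 mean [ 0.574  -0.2834] rect [ 574.5 -281.2] [55.4 38.2] long yaw 0.533
[-0.003  0.002  0.016  0.022]
bluez n 286 mean [ 0.5753 -0.2818] rect [ 575.2 -281.8] [59.4 44.4] long yaw 0.554
rail n 1479 mean [ 0.5496 -0.1203] rect [ 535.8 -120.8] [ 42.9 399. ] long yaw -0.015
[-0.003  0.003  0.104  0.109]
decoy [0.475 0.211 0.066] 0.085
jar [0.723 0.097 0.06 ] 0.067
gear [0.362 0.147 0.012] 0.024
idler [ 0.718 -0.226  0.021] 0.027
pulley [ 0.32  -0.243  0.017] 0.029
hub [0.612 0.356 0.013] 0.019
bearing [0.683 0.22  0.011] 0.016
green [ 0.475 -0.27   0.015] 0.023
```

View pics/c1.png

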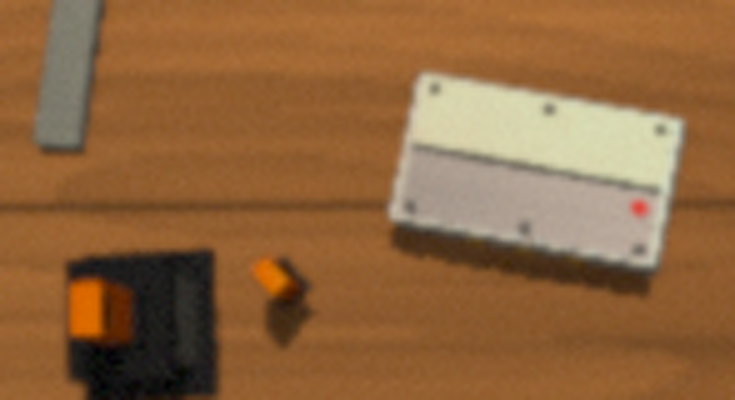

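The crop shows the seam running from (660,190), by the red dot at (640,208), to (410,148). The handle top is at (85,308), and the decoy at (275,280). I'll go to the probe by way of the modules and the cover, so the wrist camera can refine both.

```bash
cat >> h.py <<'E'
def plan(x,y,z,yaw):
    s=telemetry.observe();R=Ro.from_euler("xyz",s["tool_rot"]);d=R.inv().apply(np.array([x,y,z])-s["tool_pos"])*1000
    r=-(yaw-s["tool_rot"][2]);r=(r+np.pi/2)%np.pi-np.pi/2
    print("t",round(s["time"],2),"pos",s["tool_pos"].round(4),"rot",s["tool_rot"].round(3),"shift",d.round(1),"roll",round(r,3),"rows",np.linalg.norm(d)/41.7,abs(r)/.125)
E
python3 -c "
from h import *
plan(.52,-.28,.404,.036)
K,R,t=cal('wrist');print(-R.T@t,R,K[0,0])"
```

```text
t 0.1 pos [ 0.175  -0.4949  0.4041] rot [-3.14 -0.    0.34] shift [ 3.969e+02 -8.760e+01  3.000e-01] roll 0.304 rows 9.747665708041959 2.4301769351140408
[ 0.24690554 -0.46966073  0.38344286] [[ 3.33451433e-01 -9.42767024e-01 -6.93757827e-04]
 [-9.05289624e-01 -3.20401132e-01  2.78915421e-01]
 [-2.63174542e-01 -9.23766949e-02 -9.60315420e-01]] 280.7034242976646
```

```bash
python3 -m crank '[[0.3,40,-9,0,0.1],[0.3,80,-18,0,0.2],[0.3,120,-26,0,0.3],[0.3,160,-35,0,0.3],[0.3,200,-44,0,0.3],[0.3,240,-53,0,0.3],[0.3,280,-62,0,0.3],[0.3,320,-71,0,0.3],[0.3,360,-80,0,0.3],[0.3,380,-88,0,0.3],[0.3,380,-88,0,0.3],[0.3,380,-88,0,0.3]]' 30
python3 - <<'E'
from h import *
plan(.52,0.065,.404,.036)
c=cal("wrist");I,D=vision.read_camera("wrist");np.savez("w1",I=I,D=D,K=c[0],R=c[1],t=c[2]);cv2.imwrite("pics/w1.png",I[:,:,::-1])
E
```

```text
time: 1.1
tool_pos: [0.5046, -0.2844, 0.404]
tool_rot: [-3.141, 0.001, 0.043]
contact_force: [0.0, -0.5, 0.0]
opening: 0.0598
grip_force: 0.0
t 1.1 pos [ 0.5046 -0.2844  0.404 ] rot [-3.141e+00  1.000e-03  4.300e-02] shift [ 3.020e+01 -3.484e+02  2.000e-01] roll 0.007 rows 8.38655064424829 0.05206874025068764
```

View pics/w1.png

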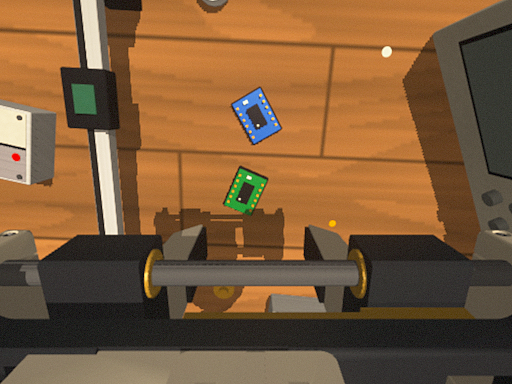

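The wrist view shows the blue module at (256,116), with its black chip at its centre, and green at (246,190). I'll measure the chip and go on to the cover.

```bash
python3 - <<'E'
from h import *
f=np.load("w1.npz");c=(f["K"],f["R"],f["t"]);I=f["I"];hsv=cv2.cvtColor(I,cv2.COLOR_RGB2HSV)
H,S,V=[hsv[...,i].astype(int) for i in range(3)]
b=np.zeros(I.shape[:2],bool);b[80:150,222:290]=1
for n,m,z in(("blue",b&(H>100)&(H<130)&(S>120),.014),("chip",b&(V<75),.018)):
    k,l,st,ce=cv2.connectedComponentsWithStats(m.astype(np.uint8))
    for i in range(1,k):
        if st[i,4]<40: continue
        v,u=np.nonzero(l==i);W=cast(c,np.c_[u,v],z)[:,:2]*1000;r=cv2.minAreaRect(W.astype(np.float32));e=cv2.boxPoints(r);a,q=e[1]-e[0],e[2]-e[1];L=a if np.linalg.norm(a)>np.linalg.norm(q) else q
        print(n,st[i,4],ce[i].round(1),W.mean(0).round(1),np.round(r[0],1),np.round(r[1],1),np.arctan2(L[1],L[0]).round(3))
E
python3 -m crank '[[0.1,0,-40,0,0],[0.1,0,-80,0,0],[0.1,0,-120,0,0],[0.1,0,-160,0,0],[0.1,0,-200,0,0],[0.1,0,-240,0,0],[0.1,0,-280,0,0],[0.1,0,-320,0,0],[0.1,0,-350,0,0],[0.1,0,-350,0,0],[0.1,0,-350,0,0],[0.1,0,-350,0,0]]'
python3 - <<'E'
from h import *
plan(.453,0.3,.404,.036)
c=cal("wrist");I,D=vision.read_camera("wrist");np.savez("w2",I=I,D=D,K=c[0],R=c[1],t=c[2]);cv2.imwrite("pics/w2.png",I[:,:,::-1])
E
```

```text
blue 1031 [256.5 115.9] [ 577.1 -283.2] [ 576.8 -283. ] [56.9 40.8] 0.549
chip 253 [256.2 116.4] [ 576.7 -282.8] [ 576.2 -282.7] [27.2 15.7] 0.551
chip 44 [241.9 124.7] [ 565.8 -265.3] [ 564.7 -266.1] [54.   1.9] 0.571
time: 2.15
tool_pos: [0.4899, 0.0631, 0.4047]
tool_rot: [3.141, 0.0, 0.039]
contact_force: [0.3, 0.6, -1.2]
opening: 0.0507
grip_force: 0.0
t 2.15 pos [0.4899 0.0631 0.4047] rot [3.141 0.    0.039] shift [ -27.7 -238.2    0.5] roll 0.003 rows 5.75059862666259 0.02111483614496379
```

View pics/w2.png

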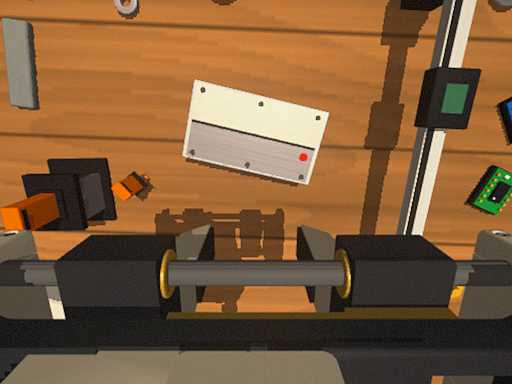

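The wrist view shows the cover with its seam from (192,122) to about (322,150) and the red dot at (303,157). I'll fit the line and move over the probe.

```bash
python3 - <<'E'
from h import *
f=np.load("w2.npz");c=(f["K"],f["R"],f["t"]);I=f["I"];D=f["D"];hsv=cv2.cvtColor(I,cv2.COLOR_RGB2HSV);H,S,V=[hsv[...,i].astype(int) for i in range(3)]
b=np.zeros(I.shape[:2],bool);b[75:190,178:335]=1
m=(b&(S<70)&(V>90)).astype(np.uint8);m=cv2.morphologyEx(m,cv2.MORPH_CLOSE,np.ones((9,9)))
v,u=np.nonzero(m);W=cast(c,np.c_[u,v],.045)[:,:2]*1000;r=cv2.minAreaRect(W.astype(np.float32));print("cover",W.mean(0),r,cv2.boxPoints(r).round(1))
v,u=np.nonzero(b&(S>150)&((H<6)|(H>174)));print("red",len(u),cast(c,[[u.mean(),v.mean()]],.046)*1000)
# seam: darkest along columns
e=cv2.erode(m,np.ones((7,7)));pts=[]
for x in range(200,318):
    y0=122+(x-192)*28/130; ys=np.arange(int(y0)-5,int(y0)+7);g=V[ys,x];w=np.clip(np.median(g)-15-g,0,None)
    if w.sum()>0: pts.append((x,(ys*w).sum()/w.sum()))
pts=np.array(pts);W=cast(c,pts,.046)[:,:2]*1000
vx,vy,x0,y0=cv2.fitLine(W.astype(np.float32),cv2.DIST_HUBER,0,.01,.01).ravel();print("seam yaw",np.arctan2(vy,vx),x0,y0,len(W),np.std((W-[x0,y0])@[-vy,vx]))
print("depth top",np.median(cloud(c,D)[130:140,230:240,2]))
E
python3 -m crank '[[0.1,-5,-40,0,0],[0.1,-10,-80,0,0],[0.1,-20,-120,0,0],[0.1,-30,-160,0,0],[0.1,-40,-190,0,0],[0.1,-60,-215,0,0],[0.1,-90,-230,0,0],[0.1,-100,-238,0,0],[0.1,-100,-238,0,0],[0.1,-100,-238,0,0],[0.1,-100,-238,0,0]]'
python3 - <<'E'
from h import *
plan(.453,0.3,.404,.036)
c=cal("wrist");I,D=vision.read_camera("wrist");np.savez("w3",I=I,D=D,K=c[0],R=c[1],t=c[2]);cv2.imwrite("pics/w3.png",I[:,:,::-1])
hsv=cv2.cvtColor(I,cv2.COLOR_RGB2HSV);H,S,V=[hsv[...,i].astype(int) for i in range(3)]
P=cloud(c,D);m=(P[...,2]>.118)&(P[...,2]<.135)&(H<22)&(S>150);k,l,st,ce=cv2.connectedComponentsWithStats(m.astype(np.uint8))
for i in range(1,k):
    if st[i,4]>50:
        v,u=np.nonzero(l==i);W=cast(c,np.c_[u,v],.125)[:,:2]*1000;print(st[i],W.mean(0),cv2.minAreaRect(W.astype(np.float32)))
E
```

```text
cover [543.77837691  67.05487313] ((541.8543090820312, 66.15393829345703), (158.9372100830078, 89.45085144042969), 79.0900650024414) [[482.9  -3.4]
 [570.7 -20.3]
 [600.8 135.7]
 [513.  152.7]]
red 47 [[517.93588854   5.83991332  46.        ]]
seam yaw 1.3803059 540.86584 61.217434 117 0.40228387441784663
depth top 0.044813624591524534
time: 3.12
tool_pos: [0.3819, 0.2971, 0.4048]
tool_rot: [3.141, -0.001, 0.038]
contact_force: [-0.3, 0.1, 0.6]
opening: 0.0506
grip_force: 0.0
t 3.12 pos [0.3819 0.2971 0.4048] rot [ 3.141e+00 -1.000e-03  3.800e-02] shift [71.1 -0.2  0.9] roll 0.002 rows 1.7056840678146938 0.015342434249191683
[242 101  20  35 680] [454.02585063 302.73921196] ((454.1248474121094, 302.8226623535156), (29.215059280395508, 17.16121482849121), 2.182032585144043)
```

View pics/w3.png

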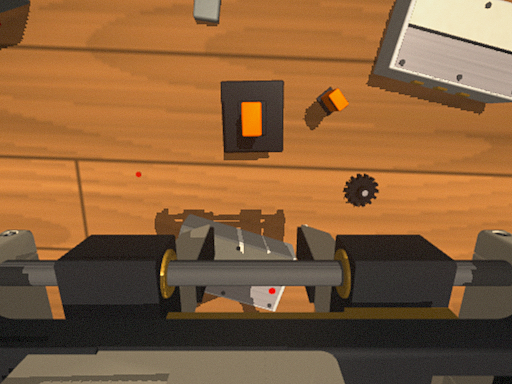

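The handle is centred in the view at (251,118), aligned with the fingers, with the decoy well clear at (335,100). I'll move over it and down.

```bash
python3 -m crank '[[0.1,36,-1,0,0],[0.1,72,-2,0,0],[0.1,72,-2,0,0],[0.1,72,-2,30,0],[0.1,72,-2,60,0],[0.1,72,-2,90,0],[0.1,72,-2,115,0],[0.1,72,-2,135,0],[0.1,72,-2,148,0],[0.1,72,-2,148,0],[0.1,72,-2,148,0]]'; python3 -c "
from h import *
plan(.4535,.3015,.2565,.038)"
```

```text
time: 4.08
tool_pos: [0.4531, 0.3023, 0.2562]
tool_rot: [3.141, 0.001, 0.038]
contact_force: [0.6, -0.1, -0.6]
opening: 0.0502
grip_force: 0.0
t 4.08 pos [0.4531 0.3023 0.2562] rot [3.141e+00 1.000e-03 3.800e-02] shift [ 0.3  0.8 -0.3] roll 0.0 rows 0.02130266121800286 0.001993887486301915
```

```bash
python3 -m crank '[[-1,0,0,0,0],[-1,0,0,0,0],[-1,0,0,0,0],[-1,0,0,0,0],[-1,0,0,0,0],[-1,0,0,0,0],[-1,0,0,0,0],[-1,0,0,0,0]]' 35
python3 -m crank '[[-1,0,0,-3,0],[-1,0,0,-8,0],[-1,0,0,-14,0],[-1,0,0,-22,0],[-1,0,0,-31,0],[-1,0,0,-42,0],[-1,0,0,-55,0],[-1,0,0,-70,0],[-1,0,0,-85,0],[-1,0,0,-100,0],[-1,0,0,-110,0],[-1,0,0,-110,0]]'
python3 -c "
from h import *
plan(.5295,-.016,.3665,.038)
for n in('scene','wrist'):
  I,D=vision.read_camera(n);np.savez(n+'_h',I=I,D=D);cv2.imwrite('pics/'+n+'_h.png',I[150:330,250:450,::-1].repeat(3,0).repeat(3,1) if n=='scene' else I[:,:,::-1])
"
```

```text
time: 4.75
tool_pos: [0.4526, 0.3031, 0.2571]
tool_rot: [-3.141, -0.001, 0.04]
contact_force: [-0.7, -0.6, 4.0]
opening: 0.0176
grip_force: 35.0
time: 5.75
tool_pos: [0.4528, 0.3032, 0.3695]
tool_rot: [-3.14, -0.005, 0.04]
contact_force: [-0.0, 0.0, -1.0]
opening: 0.0179
grip_force: 35.0
t 5.75 pos [0.4528 0.3032 0.3695] rot [-3.14  -0.005  0.04 ] shift [ 63.9 322.    2.7] roll 0.002 rows 7.873754673225211 0.014572149675887047
```

View pics/scene_h.png

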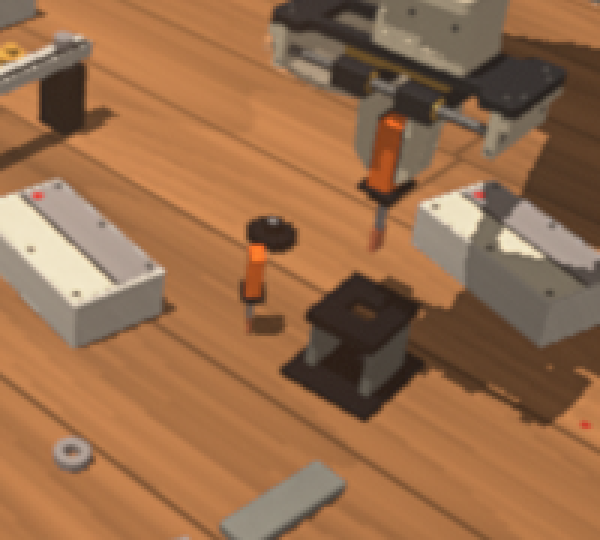

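View pics/wrist_h.png

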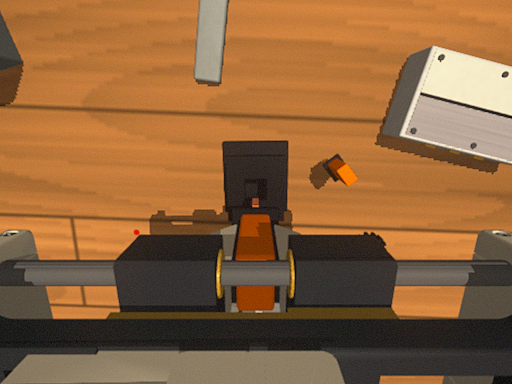

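The probe is out of the stand and held. The loop's bottom is at about (376,248) in the scene crop and about (255,203) in the wrist view. I'll check the tip offset and tilt numerically.

Run:
```python
from h import *
s=telemetry.observe();g=s["tool_pos"]+Ro.from_euler("xyz",s["tool_rot"]).apply([0,0,.159])
print("grip",g)
exp=g-[0,0,.0875];top=g+[0,0,.0275]
for n in("scene","wrist"):
    c=cal(n);f=np.load(n+"_h.npz");I=f["I"];hsv=cv2.cvtColor(I,cv2.COLOR_RGB2HSV);H,S,V=[hsv[...,i].astype(int) for i in range(3)]
    pe=proj(c,exp)[0];pb=proj(c,exp+[0,0,.02])[0];print(n,"expected tip",pe,"loop top",pb,"handle top",proj(c,top)[0], "px/mm x,y",proj(c,exp+[.001,0,0])[0]-pe,proj(c,exp+[0,.001,0])[0]-pe,"z",proj(c,exp+[0,0,.001])[0]-pe)
    x,y=pe.astype(int)
    print("loop pixels"); sub=(slice(y-14,y+12),slice(x-9,x+10))
    m=((H[sub]<14)|(H[sub]>170))&(S[sub]>110)
    for r,row in zip(range(y-14,y+12),m): print(r,"".join(".#"[int(k)] for k in row), x-9)
```

```text
grip [0.4524321  0.30303852 0.20782734]
scene expected tip [374.59189973 232.88802516] loop top [375.95694655 225.68502778] handle top [382.85159852 189.30374065] px/mm x,y [-0.2588981   0.17866084] [0.37109665 0.20011494] z [ 0.06758031 -0.35660374]
loop pixels
218 ###########...##### 365
219 ###########...##.## 365
220 ###########...##### 365
221 ###########...##### 365
222 ##########....##### 365
223 ##########...###### 365
224 ##########...###### 365
225 ##########...###### 365
226 ###########..##.### 365
227 #.###############.# 365
228 ################### 365
229 ################### 365
230 ################### 365
231 ################### 365
232 ################### 365
233 .################## 365
234 ################### 365
235 ################### 365
236 ################### 365
237 ################### 365
238 ####.############## 365
239 ################### 365
240 ################### 365
241 ################### 365
242 ###...############# 365
243 #......############ 365
wrist expected tip [254.84781616 207.04994413] loop top [254.84402278 215.25476125] handle top [254.81041575 287.94455933] px/mm x,y [ 0.04696022 -1.11845542] [-1.17795942 -0.04451362] z [-1.7507448e-04  3.7867451e-01]
loop pixels
193 ...............##.. 245
194 #..........#....... 245
195 ..............##... 245
196 ...............#... 245
197 ..............##..# 245
198 ...#...#######...#. 245
199 ....#..#######..... 245
200 ....#..#######..... 245
201 #......#######..... 245
202 .......#######..... 245
203 ..#....#######..... 245
204 #..#...#######..... 245
205 .#.....########.... 245
206 ..##.#########..... 245
207 ###....########.... 245
208 ................... 245
209 ................... 245
210 ................... 245
211 ................... 245
212 ................... 245
213 ................... 245
214 ################### 245
215 ################### 245
216 ################### 245
217 ################### 245
218 ################### 245
```

Measured tip matches the expected position to within about 1 mm, and the probe is upright. Next I'll carry it above seam0 at tip height of about 0.12 m.

```bash
python3 -m crank '[[-1,4,15,0,0],[-1,10,45,0,0],[-1,17,80,0,0],[-1,25,115,0,0],[-1,32,150,0,0],[-1,40,185,0,0],[-1,47,220,0,0],[-1,54,255,0,0],[-1,60,282,0,0],[-1,65,302,0,0],[-1,65,302,0,0],[-1,65,302,0,0]]'; python3 -m crank '[[-1,0,0,0,0],[-1,0,0,0,0],[-1,0,0,0,0]]';python3 -c "
from h import *
plan(.5295,.0035,.3015,.04)"
```

```text
time: 6.85
tool_pos: [0.5294, 0.0029, 0.3655]
tool_rot: [-3.141, 0.002, 0.037]
contact_force: [0.1, 0.0, -0.3]
opening: 0.0176
grip_force: 35.0
time: 7.1
tool_pos: [0.5292, 0.0049, 0.3665]
tool_rot: [-3.141, 0.0, 0.041]
contact_force: [-0.3, -0.2, -1.1]
opening: 0.0176
grip_force: 35.0
t 7.1 pos [0.5292 0.0049 0.3665] rot [-3.141  0.     0.041] shift [ 0.3  1.4 65. ] roll 0.001 rows 1.5595730577617128 0.010421598111433283
```

```bash
python3 -m crank '[[-1,0,0,5,0],[-1,0,0,12,0],[-1,0,0,20,0],[-1,0,0,28,0],[-1,0,0,36,0],[-1,0,0,43,0],[-1,0,0,49,0],[-1,0,0,54,0],[-1,0,0,58,0],[-1,0,0,61,0],[-1,0,0,63,0],[-1,0,0,64,0]]'; python3 -m crank '[[-1,0,0,0.5,0],[-1,0,0,0.5,0],[-1,0,0,0.5,0],[-1,0,0,0.5,0],[-1,0,0,0.5,0],[-1,0,0,0.5,0]]';python3 - <<'E'
from h import *
plan(.5295,.0035,.3015,.04);plan(.5537,.1292,.3015,.04)
for n in ("scene","wrist"):
    c=cal(n);I,D=vision.read_camera(n);s=telemetry.observe();tip=s["tool_pos"]-[0,0,.2465];p=proj(c,tip)[0];print(n,p)
    if n=="scene":
        x,y=p.astype(int);cv2.imwrite("pics/s0.png",cv2.resize(I[y-60:y+40,x-60:x+60,::-1],None,fx=5,fy=5,interpolation=cv2.INTER_CUBIC));a=(x-60,y-60);print(a,"seam0",(proj(c,[.5295,.0035,.046])-a)*5,"tip",(p-a)*5,"seam4",(proj(c,[.5537,.1292,.046])-a)*5)
    else:
        print("seam pts",proj(c,[[.5295,.0035,.046],[.5537,.1292,.046]]));cv2.imwrite("pics/s0w.png",I[:,:,::-1])
E
```

```text
time: 8.1
tool_pos: [0.5295, 0.0039, 0.3025]
tool_rot: [3.141, 0.0, 0.04]
contact_force: [0.6, -0.4, -1.3]
opening: 0.0179
grip_force: 35.0
time: 8.6
tool_pos: [0.5295, 0.0039, 0.3023]
tool_rot: [3.141, -0.0, 0.04]
contact_force: [0.8, 0.6, -0.9]
opening: 0.0182
grip_force: 35.0
t 8.6 pos [0.5295 0.0039 0.3023] rot [ 3.141 -0.     0.04 ] shift [0.  0.4 0.8] roll -0.0 rows 0.02226434729106102 0.0016950834907714096
t 8.6 pos [0.5295 0.0039 0.3023] rot [ 3.141 -0.     0.04 ] shift [  29.2 -124.2    0.8] roll -0.0 rows 3.0607016277410017 0.0016950834907714096
scene [258.47627923 213.07390008]
(np.int64(198), np.int64(153)) seam0 [[301.53841676 315.44900165]] tip [302.38139616 300.3695004 ] seam4 [[440.8792555  444.74288056]]
wrist [254.85123987 207.05736854]
seam pts [[255.25767529 203.48169408]
 [109.07562697 170.90526437]]
```

View pics/s0.png

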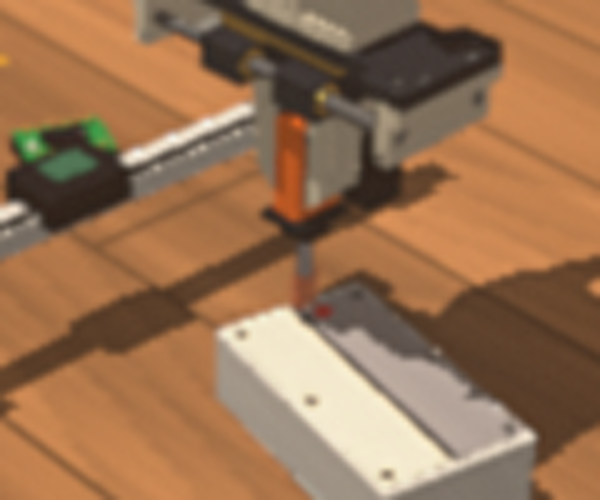

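View pics/s0w.png

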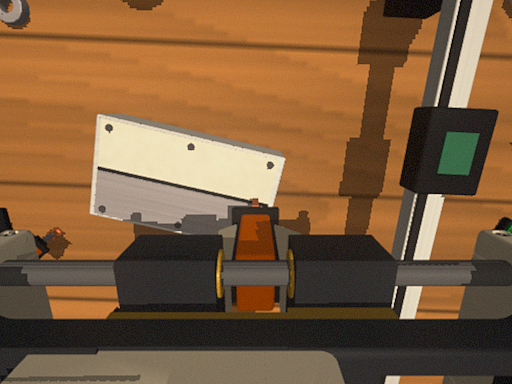

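The tip sits over the red-dot end: scene crop loop tip at about (302,302), seam start below it, and the seam passes through my projected seam4. I'll trace at 2.5 mm per row (3 cm/s).

```bash
python3 -m crank '[[-1,0.6,-2.4,0.5,0],[-1,1.1,-4.9,0.5,0],[-1,1.7,-7.3,0.5,0],[-1,2.3,-9.7,0.5,0],[-1,2.9,-12.2,0.5,0],[-1,3.4,-14.6,0.5,0],[-1,4,-17,0.5,0],[-1,4.6,-19.5,0.5,0],[-1,5.1,-21.9,0.5,0],[-1,5.7,-24.3,0.5,0],[-1,6.3,-26.8,0.5,0],[-1,6.9,-29.2,0.5,0]]'
python3 -m crank '[[-1,0.6,-2.4,0,0],[-1,1.1,-4.9,0,0],[-1,1.7,-7.3,0,0],[-1,2.3,-9.7,0,0],[-1,2.9,-12.2,0,0],[-1,3.4,-14.6,0,0],[-1,4,-17,0,0],[-1,4.6,-19.5,0,0],[-1,5.1,-21.9,0,0],[-1,5.7,-24.3,0,0],[-1,6.3,-26.8,0,0],[-1,6.9,-29.2,0,0]]'; python3 -c "
from h import *
plan(.5415,.066,.3015,.04);plan(.5537,.1292,.3015,.04)"
```

```text
time: 9.7
tool_pos: [0.5352, 0.0336, 0.3017]
tool_rot: [3.142, -0.0, 0.04]
contact_force: [-0.1, 0.3, -1.0]
opening: 0.0175
grip_force: 35.0
time: 10.7
tool_pos: [0.541, 0.063, 0.3017]
tool_rot: [3.142, 0.0, 0.04]
contact_force: [0.2, -0.1, -0.9]
opening: 0.0176
grip_force: 35.0
t 10.7 pos [0.541  0.063  0.3017] rot [3.142 0.    0.04 ] shift [ 0.7 -2.9  0.2] roll -0.0 rows 0.0721850804649543 0.0013918471840561608
t 10.7 pos [0.541  0.063  0.3017] rot [3.142 0.    0.04 ] shift [ 15.4 -65.6   0.2] roll -0.0 rows 1.6156192340693127 0.0013918471840561608
```

```bash
python3 -m crank '[[-1,0.6,-2.4,0,0],[-1,1.1,-4.9,0,0],[-1,1.7,-7.3,0,0],[-1,2.3,-9.7,0,0],[-1,2.9,-12.2,0,0],[-1,3.4,-14.6,0,0],[-1,4,-17,0,0],[-1,4.6,-19.5,0,0],[-1,5.1,-21.9,0,0],[-1,5.7,-24.3,0,0],[-1,6.3,-26.8,0,0],[-1,6.9,-29.2,0,0]]'
python3 -m crank '[[-1,0.6,-2.4,0,0],[-1,1.1,-4.9,0,0],[-1,1.7,-7.3,0,0],[-1,2.3,-9.7,0,0],[-1,2.9,-12.2,0,0],[-1,3.4,-14.6,0,0],[-1,4,-17,0,0],[-1,4.6,-19.5,0,0],[-1,5.1,-21.9,0,0],[-1,5.7,-24.3,0,0],[-1,6.3,-26.8,0,0],[-1,6.9,-29.2,0,0]]'
python3 -m crank '[[-1,0.6,-2.4,0,0],[-1,1.1,-4.9,0,0],[-1,1.6,-7,0,0],[-1,1.6,-7,0,0],[-1,1.6,-7,0,0],[-1,1.6,-7,0,0],[-1,1.6,-7,0,0],[-1,1.6,-7,0,0]]'
python3 -c "
from h import *
plan(.5537,.1292,.3015,.04)
c=cal('wrist');I,D=vision.read_camera('wrist');cv2.imwrite('pics/s4w.png',I[:,:,::-1])
plan(.5537,.1292,.39,.04)"
```

```text
time: 11.7
tool_pos: [0.5467, 0.0925, 0.3017]
tool_rot: [3.142, -0.0, 0.04]
contact_force: [-0.1, 1.1, -1.7]
opening: 0.0175
grip_force: 35.0
time: 12.7
tool_pos: [0.5525, 0.1219, 0.3017]
tool_rot: [3.142, -0.0, 0.04]
contact_force: [-0.3, 0.2, -1.2]
opening: 0.0178
grip_force: 35.0
time: 13.37
tool_pos: [0.5537, 0.1286, 0.3017]
tool_rot: [3.141, 0.0, 0.04]
contact_force: [0.4, -0.6, -1.0]
opening: 0.0177
grip_force: 35.0
t 13.37 pos [0.5537 0.1286 0.3017] rot [3.141 0.    0.04 ] shift [ 0.  -0.6  0.2] roll -0.0 rows 0.014249612650428239 0.00273746277786735
t 13.42 pos [0.5537 0.1286 0.3017] rot [3.141 0.    0.04 ] shift [  0.   -0.6 -88.3] roll -0.0 rows 2.117650298245284 0.0031002696372919303
```

View pics/s4w.png

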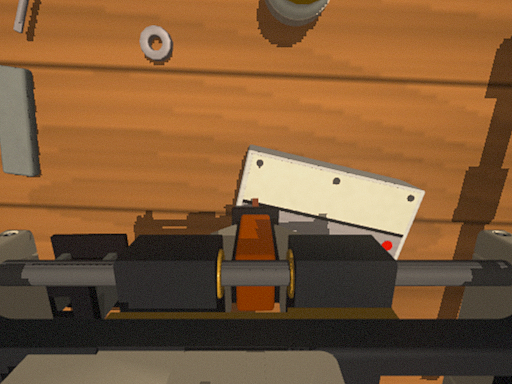

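The tip is over the plain end of the seam (loop at (255,203), seam end by (245,203)). Next is lifting 100 mm, crossing the rail, and turning to the chip's yaw.

```bash
python3 -m crank '[[-1,0,0,-8,0],[-1,0,0,-22,0],[-1,0,0,-40,0],[-1,0,0,-60,0],[-1,0,0,-80,0],[-1,0,0,-94,0],[-1,0,5,-100,0],[-1,0,20,-100,-0.04],[-1,1,40,-100,-0.1],[-1,1,65,-100,-0.16],[-1,2,90,-100,-0.22],[-1,2,115,-100,-0.28]]'
python3 -c "
from h import *
plan(.5768,-.2829,.4015,.55)"
```

```text
time: 14.42
tool_pos: [0.5601, 0.0126, 0.4015]
tool_rot: [-3.142, 0.001, 0.323]
contact_force: [0.2, -0.4, -0.4]
opening: 0.0173
grip_force: 35.0
t 14.42 pos [0.5601 0.0126 0.4015] rot [-3.142e+00  1.000e-03  3.230e-01] shift [-78.  285.5   0. ] roll -0.227 rows 7.097891204772671 1.8149056728386643
```

```bash
python3 -m crank '[[-1,-7,26,0,-0.05],[-1,-15,55,0,-0.1],[-1,-23,84,0,-0.15],[-1,-31,113,0,-0.2],[-1,-39,142,0,-0.227],[-1,-47,171,0,-0.227],[-1,-55,200,0,-0.227],[-1,-63,229,0,-0.227],[-1,-70,256,0,-0.227],[-1,-75,275,0,-0.227],[-1,-78,285,0,-0.227],[-1,-78,285,0,-0.227]]'
python3 -m crank '[[-1,0,0,0,0],[-1,0,0,0,0],[-1,0,0,0,0],[-1,0,0,0,0]]'
python3 -c "
from h import *
plan(.5768,-.2829,.2735,.55)"
```

```text
time: 15.42
tool_pos: [0.5753, -0.2834, 0.4009]
tool_rot: [-3.141, 0.001, 0.544]
contact_force: [-0.0, 0.2, -1.0]
opening: 0.0178
grip_force: 35.0
time: 15.75
tool_pos: [0.576, -0.2799, 0.402]
tool_rot: [3.141, -0.0, 0.548]
contact_force: [0.3, -0.3, -1.0]
opening: 0.0179
grip_force: 35.0
t 15.75 pos [ 0.576  -0.2799  0.402 ] rot [ 3.141 -0.     0.548] shift [ -1.    3.  128.5] roll -0.002 rows 3.0831489898503177 0.012906023083512963
```

Lower to a tip height about 9 mm above the chip, with a small lateral correction on the way.

```bash
python3 -m crank '[[-1,0,1,8,0],[-1,-1,2,22,0],[-1,-1,3,38,0],[-1,-1,3,54,0],[-1,-1,3,70,0],[-1,-1,3,84,0],[-1,-1,3,96,0],[-1,-1,3,104,0],[-1,-1,3,109,0],[-1,-1,3,112,0],[-1,-1,3,112,0],[-1,-1,3,112,0]]'
python3 -m crank '[[-1,0,0,4,0],[-1,0,0,8,0],[-1,0,0,11,0],[-1,0,0,14,0],[-1,0,0,16,0],[-1,0,0,16,0],[-1,0,0,16,0],[-1,0,0,16,0],[-1,0,0,16,0],[-1,0,0,16,0]]'
python3 - <<'E'
from h import *
plan(.5768,-.2829,.2735,.55)
V=[]
for n in ("scene","wrist"):
    c=cal(n);I,D=vision.read_camera(n);s=telemetry.observe();p=proj(c,s["tool_pos"]-[0,0,.2465])[0];x,y=p.astype(int)
    q=proj(c,[.5768,-.2829,.018])[0];J=I[y-35:y+25,x-40:x+40,::-1];V.append(cv2.resize(J,None,fx=5,fy=5,interpolation=cv2.INTER_CUBIC));print(n,"tip",(p-[x-40,y-35])*5,"chip",(q-[x-40,y-35])*5)
cv2.imwrite("pics/f.png",np.hstack(V))
E
```

```text
time: 16.75
tool_pos: [0.5767, -0.2843, 0.2903]
tool_rot: [3.141, -0.0, 0.547]
contact_force: [0.3, 0.2, -1.1]
opening: 0.018
grip_force: 35.0
time: 17.58
tool_pos: [0.5766, -0.2843, 0.2739]
tool_rot: [3.141, -0.0, 0.547]
contact_force: [-0.1, -0.2, -1.4]
opening: 0.0177
grip_force: 35.0
t 17.58 pos [ 0.5766 -0.2843  0.2739] rot [ 3.141 -0.     0.547] shift [ 0.9 -1.1  0.4] roll -0.003 rows 0.03455970726460114 0.025778205672278176
scene tip [203.53381649 179.18613415] chip [205.70655844 193.72616564]
wrist tip [201.18581083 179.06163006] chip [195.33168894 157.1672526 ]
```

View pics/f.png

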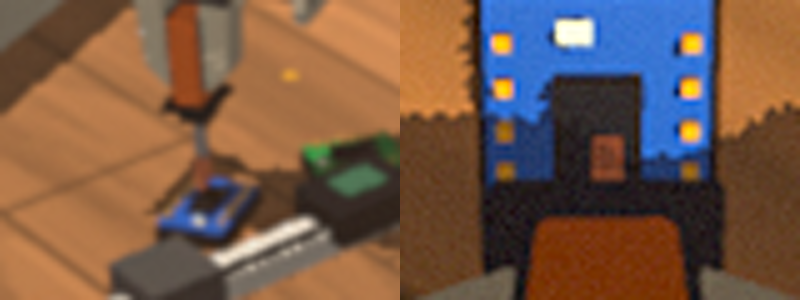

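The chip spans x 555–640 in the wrist crop, and the loop is centred at 607. So the loop is about 1.5 mm to tool +y. A final small correction, settle, then check the time and motion.

```bash
python3 -m crank '[[-1,0.4,-0.6,0,0],[-1,0.8,-1.3,0,0],[-1,0.8,-1.3,0,0],[-1,0.8,-1.3,0,0],[-1,0.8,-1.3,0,0],[-1,0.8,-1.3,0,0],[-1,0.8,-1.3,0,0],[-1,0.8,-1.3,0,0],[-1,0.8,-1.3,0,0],[-1,0.8,-1.3,0,0]]'
python3 -c "
from h import *
plan(.5768,-.2829,.2735,.55);print(abs(telemetry.observe()['qvel']).max())
print(ticket.hand_in())"
```

```text
time: 18.52
tool_pos: [0.5765, -0.2827, 0.2737]
tool_rot: [3.142, 0.0, 0.547]
contact_force: [-0.3, 0.5, -0.8]
opening: 0.0178
grip_force: 35.0
t 18.52 pos [ 0.5765 -0.2827  0.2737] rot [3.142 0.    0.547] shift [0.1 0.3 0.2] roll -0.003 rows 0.008936269434577654 0.025910067764122857
0.002389686160421659
the job is handed in; nothing more can be done
None
```

I traced the seam end to end, carried the probe over the rail, and handed in at 18.5 s with it held upright and still about 9 mm above the blue chip's centre; hand-in returned no verdict.

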